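Load the orbital shaker

ROBOT

A 6-joint arm with a two-finger parallel gripper is mounted at the origin on a cart in front of the work surface, level with it; the furniture and walls round the work are solid. World frame = base frame: x ahead of the robot, y to its left, z up, the work surface at z = 0. Lengths are in mm, angles in rad, forces in N, time in s.
With the tool pointing down it reaches from about 350 to 775 mm from the base axis. Payload 7.3 kg.
Tool frame: the origin (TCP) lies at the very end of the fingers, on their centre line; the grasp point (between the pads) lies 19 mm behind it; z points along the fingers, y is the line along which they close (so a half turn about z gives the same grasp; the last joint's range is limited). The gripper opens to 92 mm and grips with 3 to 60 N. Pads are 19 mm wide; open, the fingers measure 130 mm over their backs; the gripper's body (75 mm by 190 mm) begins 47 mm behind the grasp point.
Start: joints at [1.163, 0.342, 1.524, -0, 1.275, -0.146], TCP at [135.865, 507.135, 226.741] pointing down, gripper open.
Joint ranges: [-2.53, 2.53], [-0.77, 2.02], [0.04, 2.7], [-1, 4.14], [0.28, 2.66], [-3.11, 3.11]. Speed limits (rad/s): [2.57, 2.57, 3.14, 3.14, 3.14, 3.14].

INTERFACE

Orientations are given as [roll, pitch, yaw] about the fixed x, y, z axes, in that order (R = Rz(yaw) Ry(pitch) Rx(roll)).
In Python, from plant import get_obs, vision, workorder gives the robot as it stands.
- The arm moves only by the shell command python3 -m pendant 'ROWS' [OPENING]. ROWS is a JSON object of lists of equal length, an entry for each row: "dp": the shift along the tool's x, y, z in m, a list of three; "rotation": the turn, a rotation vector about the tool's x, y, z in rad, a list of three. A call has 1 to 8 rows; each row is the pose to reach, as a shift and turn from the pose commanded when the call began, along the tool's axes at that moment; what a row does not reach only later rows make up. A row lasts 1/8 s, in which the tool goes at most 62.5 mm and 10.7 degrees, less where a joint would pass 70% of its speed; a pose out of reach is approached as far as the arm can. A call with a gripper value outside its range is refused whole. OPENING is the finger opening in m, from 0 to 0.0918, set as the call begins (- or left out, the last holds). The fingers move at their own pace and stop on an object; the grip force is fixed at half the most. Time passes only in rows, so rows that repeat a pose let the fingers close. It gives the time, the measured TCP pose, the force, the opening and the grip force at its end, in the units of the state.
- get_obs(): the state, without advancing time (a new reading comes with each control period).
- vision.capture(name): name is "scene" or "top" or "wrist"; returns a dict with "pixels" (480x640x3 uint8, red, green, blue), "vfov" (degrees; the focal length in pixels is half the picture's height over the tangent of half this angle, whatever the lens; pixels are square), "cx", "cy" (the principal point, pixels), "pose" (4x4, takes a point from camera to world coordinates); the wrist camera has in their place "T_tool_cam" (4x4, takes a point from camera to tool coordinates, whose origin is the TCP and whose axes are the flange's). Camera axes: x right, y up, looking along -z (the intrinsics and any distortion apply to the point x, -y, -z); pixel columns grow to the right and rows downward; lengths in mm; the calibration is good to about 2 mm. A picture is of the moment at which its call begins: read the wrist's pose just before it. There is no depth.
- workorder.close_job(): hands the job in; it is judged then, once.
The state is a dict: "time": time; "joint_positions": joint angles; "dq": joint speeds; "tau": joint torques, N m; "tool_pos": TCP position; "tcp_rot": TCP orientation; "contact_force": force on the tool from outside, world axes, zero at the start; "moment": the same for the moment, N m; "grip_width": finger opening in mm; "finger_force": force on a finger pad.
Only numpy, scipy, OpenCV 4.12 (cv2) and the standard library are available. Lean on these libraries where they do the work, as an engineer would, in place of code of your own. Each camera call takes 0.05 s, during which the arm holds its last target. There are 200 camera calls.

TASK

Load the shaker for tonight's run: stand each of the four white-capped amber flasks upright in the holder on the shaker platform that fits its base, seated right down on the holder's floor. Do not knock any flask over, and leave the corked flask where it stands on the bench.

Things in the scene. Friction and masses are not known exactly. Their poses are not given: they have to be found in the camera images.
- flask_25: The smallest of four amber conical flasks with white screw caps: base 42 mm across, 74 mm high in all; cap 22 mm across, top 17 mm of the height (collar 2 mm wider at its foot), take it there from above. Neck 15 mm thick from the cap down to 40 mm above the base, then a cone. About 45 g. Origin: centre of the underside; z up its axis.
- flask_50: The second smallest of four amber conical flasks with white screw caps: base 52 mm across, 89 mm high in all; cap 26 mm across, top 17 mm of the height (collar 2 mm wider at its foot), take it there from above. Neck 19 mm thick from the cap down to 55 mm above the base, then a cone. About 70 g. Origin: centre of the underside; z up its axis.
- flask_100: The second largest of four amber conical flasks with white screw caps: base 65 mm across, 106 mm high in all; cap 32 mm across, top 17 mm of the height (collar 2 mm wider at its foot), take it there from above. Neck 25 mm thick from the cap down to 72 mm above the base, then a cone. About 110 g. Origin: centre of the underside; z up its axis.
- flask_200: The largest of four amber conical flasks with white screw caps: base 80 mm across, 124 mm high in all; cap 38 mm across, top 17 mm of the height (collar 2 mm wider at its foot), take it there from above. Neck 31 mm thick from the cap down to 90 mm above the base, then a cone. About 170 g. Origin: centre of the underside; z up its axis.
- holder_25: The smallest of four fixed steel holders on the shaker, for the flask with the 42 mm base. Origin: centre of its underside, z up. Floor at 3 mm; six rigid fingers on an inner circle of 47 mm, upright to 17 mm, then flared to 66 mm at 32 mm height to guide the flask in. The holders form a square, 110 mm apart; which is at which corner varies.
- holder_50: The second smallest of four fixed steel holders on the shaker, for the flask with the 52 mm base. Origin: centre of its underside, z up. Floor at 3 mm; six rigid fingers on an inner circle of 57 mm, upright to 17 mm, then flared to 76 mm at 32 mm height to guide the flask in. The holders form a square, 110 mm apart; which is at which corner varies.
- holder_100: The second largest of four fixed steel holders on the shaker, for the flask with the 65 mm base. Origin: centre of its underside, z up. Floor at 3 mm; six rigid fingers on an inner circle of 70 mm, upright to 17 mm, then flared to 89 mm at 32 mm height to guide the flask in. The holders form a square, 110 mm apart; which is at which corner varies.
- holder_200: The largest of four fixed steel holders on the shaker, for the flask with the 80 mm base. Origin: centre of its underside, z up. Floor at 3 mm; six rigid fingers on an inner circle of 85 mm, upright to 17 mm, then flared to 104 mm at 32 mm height to guide the flask in. The holders form a square, 110 mm apart; which is at which corner varies.
- shaker: Low white orbital shaker, off and fixed; square aluminium platform 236 x 236 mm, top at 68 mm, carrying the holders at (+-55, +-55) mm. Origin: centre of the underside; -x is the front with the controls. The five flasks stand on the bench to its right.
- corked_flask: A clear glass conical flask with a brown cork, 60 mm across the base, 108 mm high, under 30 mm across at the cork: not one of the four. It stays where it stands among them. Origin: centre of the underside; z up.
There are look-alikes about, which are no part of the job. Leave any blue look-alike of the flask_50 alone.

How it is judged (in metres and radians):
At the end, for the whole second after the job is handed in: Each white-capped flask stands in the holder of its own size: axis within 8 mm of the holder's, underside on the floor (3 mm above the holder's origin) within 3 mm, tilted under 0.06 rad, at rest and released; the corked flask stands upright within 25 mm of where it was (horizontal distance between flask_25 and holder_25 below 0.008 m and z of flask_25 in the frame of holder_25 between 0 and 0.006 m and angle between each of flask_25, flask_50, flask_100, flask_200's own z axis and vertical below 0.06 rad and linear speed of each of flask_25, flask_50, flask_100, flask_200 below 0.02 m/s and contact force between each of flask_25, flask_50, flask_100, flask_200 and the fingers below 0.1 N and horizontal distance between flask_50 and holder_50 below 0.008 m and z of flask_50 in the frame of holder_50 between 0 and 0.006 m and horizontal distance between flask_100 and holder_100 below 0.008 m and z of flask_100 in the frame of holder_100 between 0 and 0.006 m and horizontal distance between flask_200 and holder_200 below 0.008 m and z of flask_200 in the frame of holder_200 between 0 and 0.006 m and distance of corked_flask from where it was at the start of the episode below 0.025 m and angle between corked_flask's own z axis and vertical below 0.1 rad); the robot touches nothing.
It fails at once if the smallest white-capped flask is knocked over (angle between flask_25's own z axis and vertical above 0.7 rad).
It fails at once if the second smallest white-capped flask is knocked over (angle between flask_50's own z axis and vertical above 0.7 rad).
It fails at once if the second largest white-capped flask is knocked over (angle between flask_100's own z axis and vertical above 0.7 rad).
It fails at once if the largest white-capped flask is knocked over (angle between flask_200's own z axis and vertical above 0.7 rad).
It fails at once if the corked flask is displaced or knocked over (distance of corked_flask from where it was at the start of the episode above 0.04 m or angle between corked_flask's own z axis and vertical above 0.5 rad).
It also fails if it takes over 106 s, if anything falls off the work surface, if the arm or the gripper's body presses on something with over 40 N, if the wrist force passes 120 N, or if a joint passes its speed limit or range.

## Working session

There is one attempt and no reset: what is moved stays moved. The work goes in short steps, Python scripts to look and compute and a shell command to move; the robot and the scene stay as the last step left them, time stands still between calls to the robot, and variables do not carry over. Pictures are saved under pics/ and viewed, at most 14 in all, crops included, and the job is handed in when it is done.

```bash
ls; mkdir -p pics; cat > h.py <<'E'
import numpy as np, cv2
from plant import get_obs, vision, workorder
E
python3 - <<'E'
from h import *
print(get_obs())
for n in ["scene","top"]:
    c=vision.capture(n); cv2.imwrite(f"pics/{n}0.png",c["pixels"][...,::-1]); np.savez(f"{n}0.npz",**c)
    print({k:v for k,v in c.items() if k!="pixels"})
E
```

```text
pics
{'time': 0.0, 'joint_positions': array([ 1.16298867e+00,  3.42737822e-01,  1.52502009e+00, -9.96223036e-06,
        1.27541312e+00, -1.46029646e-01]), 'dq': array([ 2.08296952e-04,  2.50910617e-03,  5.86185515e-04,  3.59400918e-04,
       -6.91866063e-05, -3.30623278e-04]), 'tau': array([-2.71343903e-03, -4.31224930e+01, -2.44216508e+01,  7.15126027e-02,
        5.58308023e-02, -1.36696153e-04]), 'tool_pos': array([135.69971334, 506.73080816, 226.03606381]), 'tcp_rot': array([-3.14002968e+00, -2.20247373e-04,  2.87981738e+00]), 'contact_force': array([0.08976258, 0.4686737 , 0.37696161]), 'moment': array([-0.00494379, -0.01975608, -0.04971843]), 'finger_force': 0.0, 'grip_width': 91.94626157242386}
{'vfov': 43.79125319972909, 'cx': 319.71710669904843, 'cy': 233.62560866264565, 'pose': array([[ 8.05490084e-01,  3.21715038e-01, -4.97679776e-01,
        -3.46115838e+02],
       [-5.92587252e-01,  4.30031103e-01, -6.81112031e-01,
        -1.35976665e+03],
       [-5.10620001e-03,  8.43547677e-01,  5.37030020e-01,
         1.02204473e+03],
       [ 0.00000000e+00,  0.00000000e+00,  0.00000000e+00,
         1.00000000e+00]])}
{'vfov': 56.81374592700881, 'cx': 321.82603887261644, 'cy': 236.47694662820317, 'pose': array([[-2.60479076e-02,  9.87071540e-01, -1.58149557e-01,
         3.55402439e+02],
       [-9.99649037e-01, -2.64836331e-02, -6.47961100e-04,
        -1.72577172e+02],
       [-4.82795880e-03,  1.58077174e-01,  9.87414957e-01,
         1.21004463e+03],
       [ 0.00000000e+00,  0.00000000e+00,  0.00000000e+00,
         1.00000000e+00]])}
```

View pics/scene0.png

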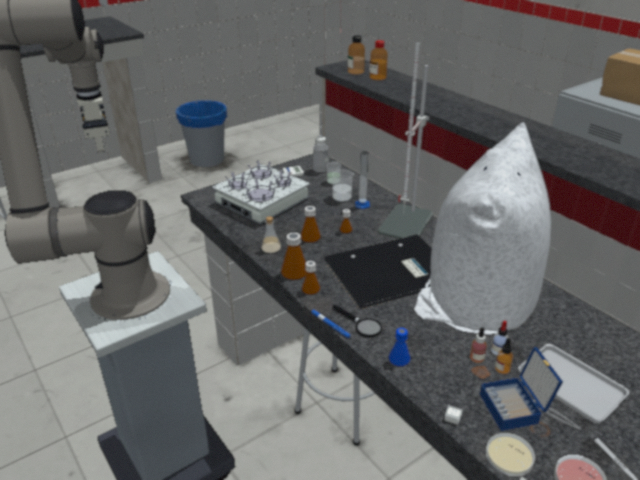

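View pics/top0.png

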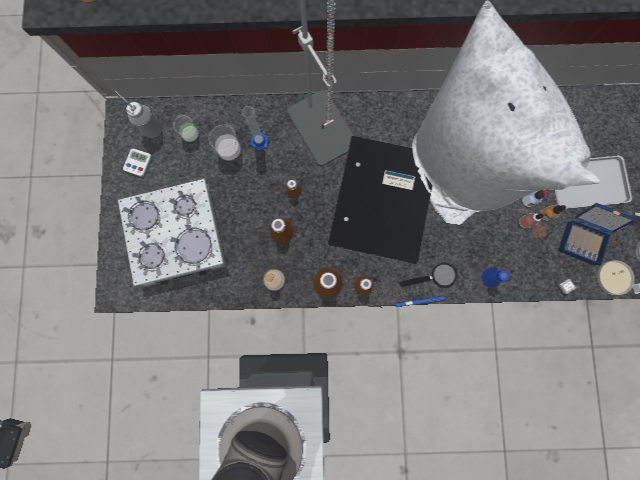

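Scene and top show the shaker with four holders (top: about (145,214), (184,205), (151,256), (194,245)). The ambers are at (292,187), (280,228), (327,283) and (365,285), and the corked flask is at (273,280). I'll look at enlarged crops.

```bash
python3 - <<'E'
from h import *
t=cv2.imread("pics/top0.png"); s=cv2.imread("pics/scene0.png")
a=cv2.resize(t[165:310,105:385],None,fx=2.8,fy=2.8,interpolation=cv2.INTER_CUBIC)
cv2.imwrite("pics/topc.png",a)
b=cv2.resize(s[150:300,200:370],None,fx=4,fy=4,interpolation=cv2.INTER_CUBIC)
cv2.imwrite("pics/scenec.png",b)
E
```

```text
(no output)
```

View pics/topc.png

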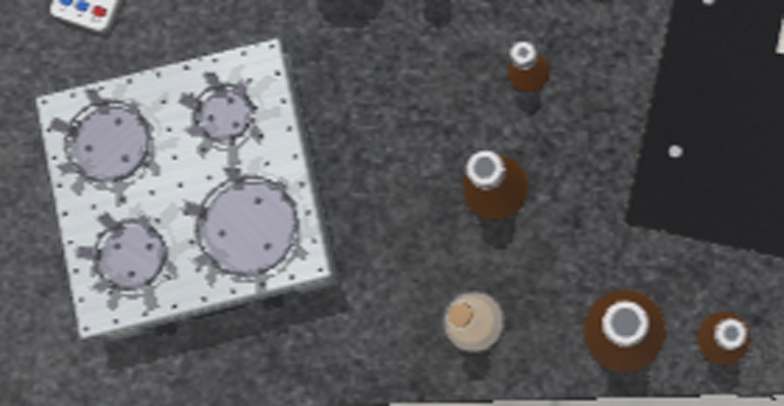

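View pics/scenec.png

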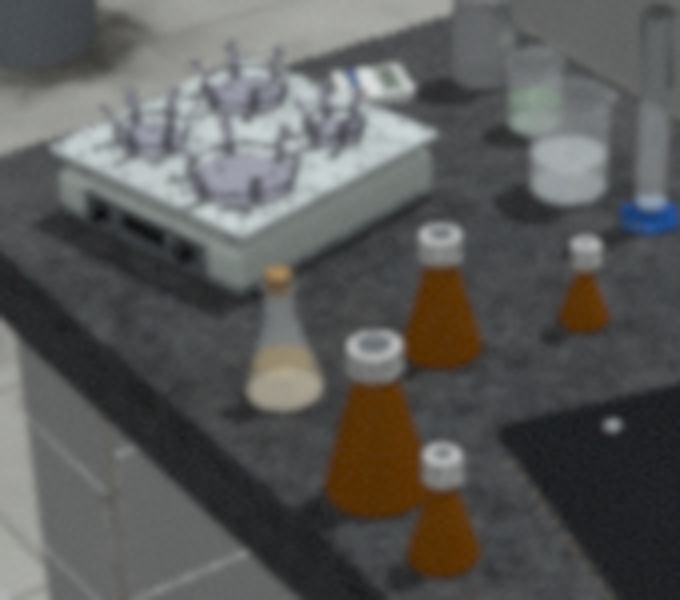

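The crops make the sizes plain. Flasks: 25 at the back (292,187), 100 at (280,228), 200 at (327,283), 50 at (365,285). Holders: 25 at back right, 100 back left, 50 front left, 200 front right. Next I'll measure caps and holder floors from both fixed views.

```bash
cat >> h.py <<'E'
def ray(c,uv,pose=None):
    P=c["pose"] if pose is None else pose
    f=240/np.tan(np.radians(float(c["vfov"]))/2)
    d=np.array([(uv[0]-c["cx"])/f,-(uv[1]-c["cy"])/f,-1.])
    return P[:3,3],P[:3,:3]@d/np.linalg.norm(d)
def plane(r,z): return r[0]+r[1]*(z-r[0][2])/r[1][2]
def tri(rs):
    A=sum(np.eye(3)-np.outer(d,d) for o,d in rs); b=sum((np.eye(3)-np.outer(d,d))@o for o,d in rs)
    p=np.linalg.solve(A,b); return p,[np.linalg.norm(np.cross(p-o,d)) for o,d in rs]
def white(px,lo=150):  # bright grey pixels
    h=cv2.cvtColor(px,cv2.COLOR_RGB2HSV); return ((h[...,1]<45)&(h[...,2]>lo)).astype(np.uint8)
def amber(px):
    h=cv2.cvtColor(px,cv2.COLOR_RGB2HSV); return ((h[...,0]<16)&(h[...,1]>170)&(h[...,2]>50)).astype(np.uint8)
def purple(px):
    h=cv2.cvtColor(px,cv2.COLOR_RGB2HSV); return ((h[...,0]>115)&(h[...,0]<150)&(h[...,1]>15)&(h[...,2]>100)).astype(np.uint8)
def blob(m,seed,r):
    k=np.zeros_like(m); cv2.circle(k,tuple(map(int,seed)),int(r),1,-1); m=m&k
    cs,_=cv2.findContours(m,cv2.RETR_EXTERNAL,cv2.CHAIN_APPROX_NONE)
    c=max(cs,key=cv2.contourArea); return c
E
python3 - <<'E'
from h import *
T=dict(np.load("top0.npz")); S=dict(np.load("scene0.npz"))
caps={25:((292,185),(346,213)),50:((366,285),(310,267)),100:((278,225),(310,212)),200:((328,281),(293.5,240))}
for k,(a,b) in caps.items():
    ct=blob(white(T["pixels"]),a,12); cs=blob(white(S["pixels"]),b,12)
    (x,y),r=cv2.minEnclosingCircle(ct); M=cv2.boundingRect(ct); B=cv2.boundingRect(cs)
    w=B[2]
    # scene: top ellipse centre: w/2*sin(elev) below the top row
    us=(B[0]+(B[2]-1)/2,B[1]+w/2*0.537)
    h={25:74,50:89,100:106,200:124}[k]
    p,e=tri([ray(T,(x,y)),ray(S,us)])
    print(k,"top",(round(x,1),round(y,1),round(r,1)),M,"scene",us,B,"tri",p.round(1),np.round(e,1),"plane",plane(ray(T,(x,y)),h).round(1),plane(ray(S,us),h).round(1))
seeds={25:(184.6,205),50:(151.5,256),100:(144,216),200:(194,246)}
for k,s in seeds.items():
    c=blob(purple(T["pixels"]),s,24); el=cv2.fitEllipse(cv2.convexHull(c)); m=cv2.moments(c)
    print(k,"ell",np.round(el[0],1),np.round(el[1],1),"cen",round(m['m10']/m['m00'],1),round(m['m01']/m['m00'],1),"z71",plane(ray(T,el[0]),71).round(1))
print({k:v for k,v in vision.capture("wrist").items() if k!="pixels"})
E
```

```text
25 top (291.1, 183.5, 4.2) (287, 180, 9, 8) scene (346.5, 211.611) (344, 210, 6, 3) tri [683.8 -94.   66.4] [0.3 0.3] plane [681.4 -94.4  74. ] [ 675.9 -104.1   74. ]
50 top (365.5, 283.5, 5.1) (361, 279, 10, 10) scene (310.0, 263.4165) (306, 261, 9, 6) tri [ 411.8 -278.4   86.2] [0.8 0.8] plane [ 412.3 -278.5   89. ] [ 408.9 -281.3   89. ]
100 top (277.8, 224.5, 6.3) (272, 219, 13, 12) scene (309.5, 209.685) (305, 207, 10, 5) tri [566.5 -59.9  98.7] [0.9 0.9] plane [565.9 -61.1 106. ] [558.4 -69.8 106. ]
200 top (327.7, 280.0, 7.9) (320, 273, 16, 15) scene (293.0, 237.4905) (287, 234, 13, 6) tri [ 421.5 -183.2  116.7] [0.4 0.4] plane [ 421.4 -183.3  124. ] [ 415.  -192.5  124. ]
25 ell [184.5 205.7] [16.7 29.1] cen 184.9 205.5 z71 [629.4 187.5  71. ]
50 ell [150.8 257.4] [20.4 33.6] cen 151.7 256.4 z71 [494.9 271.6  71. ]
100 ell [142.2 216.6] [25.2 36.4] cen 143.9 215.9 z71 [603.4 297.8  71. ]
200 ell [192.5 247. ] [31.7 43.3] cen 193.6 246.1 z71 [519.2 164.2  71. ]
{'vfov': 61.8387534364064, 'cx': 326.2678758632393, 'cy': 239.08740905744867, 'T_tool_cam': array([[ 8.99855835e-04,  9.58416988e-01,  2.85370055e-01,
         7.72508481e+01],
       [ 9.99999243e-01, -1.10184831e-03,  5.47271814e-04,
         5.88968446e-01],
       [ 8.38949117e-04,  2.85369346e-01, -9.58417254e-01,
        -1.57357563e+02],
       [ 0.00000000e+00,  0.00000000e+00,  0.00000000e+00,
         1.00000000e+00]])}
```

```bash
cat >> h.py <<'E'
from scipy.spatial.transform import Rotation as Ro
def to(p,yaw=None):
    o=get_obs(); R=Ro.from_euler('xyz',o["tcp_rot"])
    print("t",round(o["time"],2),"pos",o["tool_pos"].round(1),"rpy",o["tcp_rot"].round(3),"dp m",(R.inv().apply(np.array(p)-o["tool_pos"])/1000).round(4), "rot", (R.inv()*Ro.from_euler('xyz',[np.pi,0,o["tcp_rot"][2] if yaw is None else yaw])).as_rotvec().round(3))
def wrist(name):
    o=get_obs(); c=vision.capture("wrist")
    W=np.eye(4); W[:3,:3]=Ro.from_euler('xyz',o["tcp_rot"]).as_matrix(); W[:3,3]=o["tool_pos"]
    c["pose"]=W@c["T_tool_cam"]; np.savez(name+".npz",**c); cv2.imwrite(f"pics/{name}.png",c["pixels"][...,::-1]); return c
E
python3 -m pendant '{"dp":[[-0.443,-0.168,-0.074],[-0.443,-0.168,-0.074],[-0.443,-0.168,-0.074],[-0.443,-0.168,-0.074],[-0.443,-0.168,-0.074],[-0.443,-0.168,-0.074],[-0.443,-0.168,-0.074],[-0.443,-0.168,-0.074]],"rotation":[[0,0,0],[0,0,0],[0,0,0],[0,0,0],[0,0,0],[0,0,0],[0,0,0],[0,0,0]]}' 
python3 - <<'E'
from h import *
wrist("w1"); to([620,100,300])
E
```

```text
time: 1.15
tool_pos: [522.2, 228.1, 300.7]
tcp_rot: [-3.141, -0.0, 2.878]
contact_force: [-0.0, 0.4, 0.1]
grip_width: 92.2
finger_force: 0.0
t 1.2 pos [525.6 225.4 300.8] rpy [-3.140e+00  3.000e-03  2.875e+00] dp m [-0.1241 -0.0961  0.0013] rot [-0.001  0.003 -0.   ]
```

View pics/w1.png

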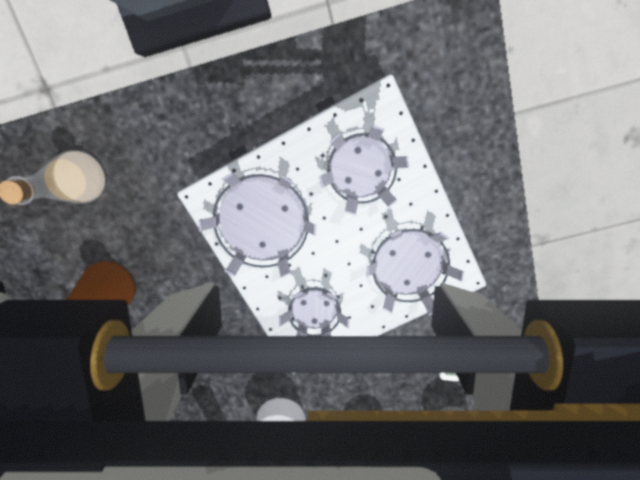

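The wrist view shows all four holders: 200 at (262,217), 50 at (361,166), 100 at (410,262), 25 at (315,307). The gripper fills the lower half of the frame. I'll shift for a second, settled view.

```bash
python3 -m pendant '{"dp":[[-0.04,-0.01,0],[-0.08,-0.015,0],[-0.08,-0.015,0],[-0.08,-0.015,0]],"rotation":[[0,0,0],[0,0,0],[0,0,0],[0,0,0]]}' 
python3 - <<'E'
from h import *
c=wrist("w2")
T=dict(np.load("top0.npz")); w1=dict(np.load("w1.npz"))
def disk(c,seed,r):
    k=blob(purple(c["pixels"]),seed,r); h=cv2.convexHull(k); m=cv2.moments(h)
    e=cv2.fitEllipse(h); return np.array([m['m10']/m['m00'],m['m01']/m['m00']]),np.round(e[0],1),np.round(e[1],1)
g={25:(629.4,187.5),50:(494.9,271.6),100:(603.4,297.8),200:(519.2,164.2)}
rad={25:21,50:26,100:32,200:40}
f=240/np.tan(np.radians(float(c["vfov"]))/2)
for k,s in g.items():
    rs=[]
    for n,cc in (("w1",w1),("w2",c)):
        p=np.linalg.inv(cc["pose"])@np.array([*s,71,1]); uv=(cc["cx"]+f*p[0]/-p[2],cc["cy"]-f*p[1]/-p[2])
        R=rad[k]*1.35*f/-p[2]
        try: m,e,ax=disk(cc,uv,R)
        except Exception as ex: print(k,n,"none",np.round(uv)); continue
        print(k,n,"pred",np.round(uv),"cen",m.round(1),"ell",e,ax,"z71",plane(ray(cc,m),71).round(1),plane(ray(cc,e),71).round(1)); rs.append(ray(cc,m))
    if len(rs)>1: print("   tri",[x if np.isscalar(x) else np.round(x,1) for x in tri(rs)])
to([680,-94,180],np.pi)
E
```

```text
time: 1.7
tool_pos: [593.0, 195.4, 300.2]
tcp_rot: [-3.141, -0.001, 2.88]
contact_force: [0.0, -0.1, 0.4]
grip_width: 91.8
finger_force: 0.0
25 w1 pred [315. 308.] cen [314.7 309.9] ell [314.9 310.3] [43.3 52. ] z71 [631.6 186.3  71. ] [632.2 186.3  71. ]
25 w2 pred [328. 239.] cen [326.8 238.4] ell [327.1 237.7] [52.8 55.5] z71 [628.7 186.7  71. ] [628.1 187.2  71. ]
   tri [array([625.1, 188. ,  84.2]), array([0.4, 0.4])]
50 w1 pred [363. 163.] cen [361.6 163.5] ell [362.  162.5] [68.7 71.7] z71 [495.  270.7  71. ] [494.2 271.2  71. ]
50 w2 pred [380.  77.] cen [378.8  77.6] ell [378.9  76.9] [77.5 77.6] z71 [495.2 270.6  71. ] [494.6 270.9  71. ]
   tri [array([495.1, 270.8,  70.1]), array([0., 0.])]
100 w1 pred [412. 260.] cen [410.4 263.8] ell [412.7 263.9] [73.1 82.7] z71 [606.9 295.   71. ] [607.6 297.3  71. ]
100 w2 pred [431. 186.] cen [428.1 186.7] ell [428.9 186.2] [77.9 89.4] z71 [603.6 295.   71. ] [603.3 295.8  71. ]
   tri [array([600.9, 292.8,  84.7]), array([0.7, 0.7])]
200 w1 pred [263. 216.] cen [259.9 219.1] ell [259.9 218.7] [ 96.9 108.8] z71 [521.9 160.2  71. ] [521.4 160.4  71. ]
200 w2 pred [273. 136.] cen [272.  136.6] ell [273.  136.1] [111.2 113.5] z71 [519.6 162.7  71. ] [519.4 163.8  71. ]
   tri [array([519.3, 164.2,  85.8]), array([0.6, 0.6])]
t 1.75 pos [592.7 195.6 300.7] rpy [-3.142e+00 -1.000e-03  2.881e+00] dp m [-0.1592 -0.2573  0.1205] rot [ 0.    -0.001 -0.261]
```

View pics/w2.png

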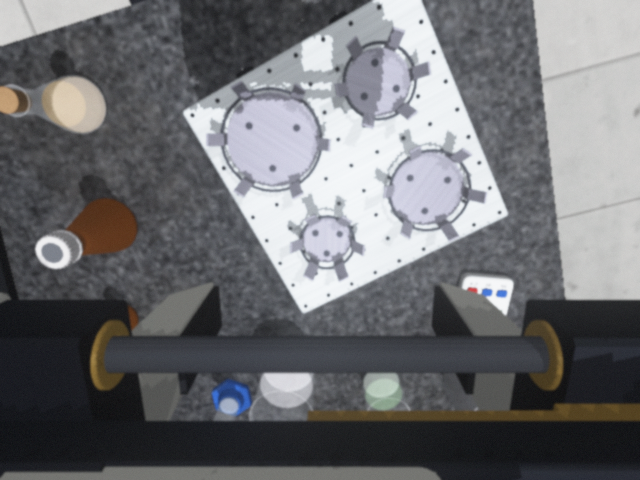

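Settled view: holder floors at about (327,238), (379,77), (428,187) and (272,137). A square fit with 110 mm sides gives holder centres of 25 (627.5,188), 50 (496,271), 100 (603,295.5), 200 (520,164), with floor z≈71. Next I go to flask_25.

```bash
python3 -m pendant '{"dp":[[-0.159,-0.257,0.151],[-0.159,-0.257,0.151],[-0.159,-0.257,0.151],[-0.159,-0.257,0.151],[-0.159,-0.257,0.151],[-0.159,-0.257,0.151],[-0.159,-0.257,0.151],[-0.159,-0.257,0.151]],"rotation":[[0,0,0],[0,0,0],[0,0,0],[0,0,0],[0,0,0],[0,0,0],[0,0,0],[0,0,0]]}' 0.07
cat >> h.py <<'E'
def capat(c,guess,h,rc):
    f=240/np.tan(np.radians(float(c["vfov"]))/2)
    p=np.linalg.inv(c["pose"])@np.array([*guess,h,1]); uv=(c["cx"]+f*p[0]/-p[2],c["cy"]-f*p[1]/-p[2]); s=f/-p[2]
    h_=cv2.cvtColor(c["pixels"],cv2.COLOR_RGB2HSV)
    k=blob(white(c["pixels"],140),uv,rc*2.2*s); (x,y),r=cv2.minEnclosingCircle(k)
    e=cv2.fitEllipse(cv2.convexHull(k))
    print(h,"pred",np.round(uv),"circ",round(x,1),round(y,1),"r",round(r,1),"exp r",round(rc*s,1),"ell",np.round(e[0],1),np.round(e[1],1),"pos",plane(ray(c,(x,y)),h).round(1))
    return ray(c,(x,y))
E
python3 - <<'E'
from h import *
c=wrist("w3"); T=dict(np.load("top0.npz"))
r=capat(c,(682,-94),74,11); print(tri([r,ray(T,(291.1,183.5))]))
r=capat(c,(566,-61),106,16); print(tri([r,ray(T,(277.8,224.5))]))
to([682,-94,48])
E
```

```text
time: 2.75
tool_pos: [681.0, -92.3, 151.2]
tcp_rot: [3.141, 0.001, 2.882]
contact_force: [0.2, 1.0, 0.7]
grip_width: 69.9
finger_force: 0.0
74 pred [323. 253.] circ 323.0 252.0 r 39.0 exp r 17.8 ell [323. 252.] [77.8 77.8] pos [681.5 -94.   74. ]
(array([681.8833    , -94.1852672 ,  72.55231751]), [np.float64(0.11199226029371881), np.float64(0.11199226029363842)])
106 pred [327.  23.] circ 341.5 24.6 r 49.9 exp r 35.2 ell [338.9  24.2] [ 81.7 100.9] pos [568.2 -54.7 106. ]
(array([567.1114936 , -57.35764058,  99.36542603]), [np.float64(3.1815781402939485), np.float64(3.181578140293936)])
t 2.8 pos [681.1 -92.2 151.4] rpy [3.141e+00 2.000e-03 2.882e+00] dp m [-0.0011 -0.0015  0.1034] rot [0.001 0.002 0.   ]
```

View pics/w3.png

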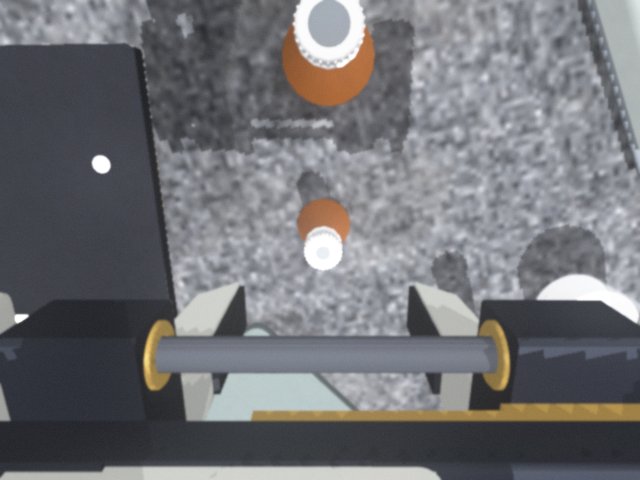

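Cap of flask_25 is seen at (323,249), between the fingers and about centred. Cap of 100 is at (329,25). I'll descend and grip.

```bash
python3 -m pendant '{"dp":[[0,-0.002,0.05],[0,-0.002,0.09],[0,-0.002,0.104],[0,-0.002,0.104]],"rotation":[[0,0,0],[0,0,0],[0,0,0],[0,0,0]]}' && python3 -m pendant '{"dp":[[0,0,0],[0,0,0],[0,0,0],[0,0,0],[0,0,0],[0,0,0],[0,0,-0.02],[0,0,-0.02]],"rotation":[[0,0,0],[0,0,0],[0,0,0],[0,0,0],[0,0,0],[0,0,0],[0,0,0],[0,0,0]]}' 0.01
python3 - <<'E'
from h import *
c=wrist("w4"); to([627.5,188,170]);to([627.5,188,122])
E
```

```text
time: 3.3
tool_pos: [680.4, -95.3, 46.2]
tcp_rot: [3.141, 0.0, 2.881]
contact_force: [-0.5, 0.4, -0.1]
grip_width: 69.7
finger_force: 0.0
time: 4.3
tool_pos: [681.3, -96.6, 67.2]
tcp_rot: [3.141, 0.003, 2.88]
contact_force: [-0.2, -0.1, -0.1]
grip_width: 20.5
finger_force: 30.0
t 4.35 pos [680.6 -96.4  66.1] rpy [3.141e+00 1.000e-03 2.880e+00] dp m [ 0.1248  0.261  -0.1041] rot [0.    0.001 0.   ]
t 4.35 pos [680.6 -96.4  66.1] rpy [3.141e+00 1.000e-03 2.880e+00] dp m [ 0.1248  0.261  -0.0561] rot [0.    0.001 0.   ]
```

View pics/w4.png

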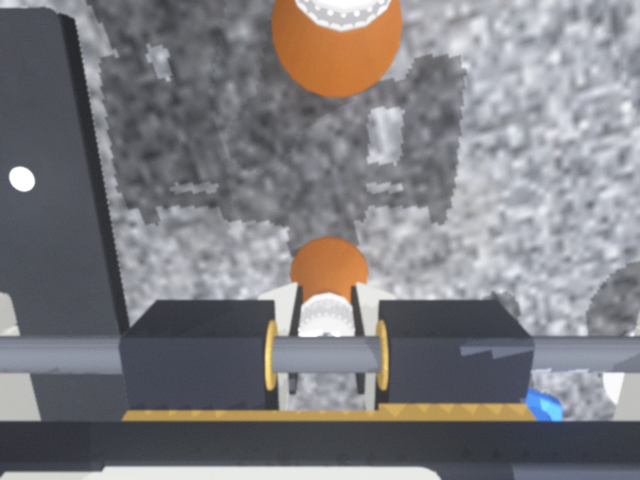

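The grip holds: width about 20.5 mm, 30 N, flask base centre near (329,275). I'll measure the base offset from the tool axis, then carry.

```bash
cat >> h.py <<'E'
def base(name,H,rb,lift,rowmax=330):
    """offset (tool x,y mm) of held/seen flask base centre from TCP; H height of TCP above base"""
    c=dict(np.load(name+".npz")); px=c["pixels"]; h=cv2.cvtColor(px,cv2.COLOR_RGB2HSV)
    m=((h[...,0]<18)&(h[...,1]>150)).astype(np.uint8); m[300:]=0; m[:, :150]=0; m[:,500:]=0
    n,L,st,ce=cv2.connectedComponentsWithStats(m); i=[j for j in range(1,n) if st[j,4]>300]
    i=max(i,key=lambda j:st[j,1]); k=(L==i).astype(np.uint8)
    cs,_=cv2.findContours(k,cv2.RETR_EXTERNAL,cv2.CHAIN_APPROX_NONE); p=max(cs,key=len)[:,0,:].astype(float)
    p=p[p[:,1]<st[i,1]+0.45*st[i,2]]           # upper arc = rim of the base
    Tc=c["T_tool_cam"]; q=[]
    for uv in p:
        o,d=ray(c,uv,Tc); t=(H-o[2])/d[2]; q.append((o+d*t)[:2])
    q=np.array(q); f=np.c_[2*q,np.ones(len(q))]; s=np.linalg.lstsq(f,(q**2).sum(1),rcond=None)[0]
    from scipy.optimize import least_squares
    g=least_squares(lambda v:np.hypot(*(q-v).T)-rb,s[:2])
    print("bbox",st[i],"free fit",s[:2].round(1),"r",np.sqrt(s[2]+s[0]**2+s[1]**2).round(1),"fixed r",g.x.round(1),"rms",np.sqrt((g.fun**2).mean()).round(2))
    return g.x
E
python3 - <<'E'
from h import *
base("w4",45,21,20)
E
```

```text
bbox [ 295  238   72   62 3026] free fit [-0.7  2.3] r 18.5 fixed r [-4.   2.6] rms 1.18
```

```bash
python3 -m pendant '{"dp":[[0,0,-0.055],[0.015,0.03,-0.094],[0.04,0.08,-0.094],[0.065,0.135,-0.094],[0.09,0.19,-0.094],[0.112,0.235,-0.094],[0.124,0.26,-0.094],[0.124,0.26,-0.094]],"rotation":[[0,0,0],[0,0,0],[0,0,0],[0,0,0],[0,0,0],[0,0,0],[0,0,0],[0,0,0]]}' && python3 -m pendant '{"dp":[[0,0,0],[0,0,0]],"rotation":[[0,0,0],[0,0,0]]}'
python3 - <<'E'
from h import *
c=wrist("w5"); o=get_obs(); print(o["tool_pos"],o["tcp_rot"],o["grip_width"])
E
```

```text
time: 5.35
tool_pos: [626.7, 189.1, 158.7]
tcp_rot: [-3.141, -0.001, 2.883]
contact_force: [-0.1, -0.1, -1.3]
grip_width: 20.7
finger_force: 30.0
time: 5.6
tool_pos: [628.0, 185.5, 159.4]
tcp_rot: [-3.141, -0.0, 2.878]
contact_force: [-0.5, 0.6, -0.2]
grip_width: 20.4
finger_force: 30.0
[628.08827608 185.54574152 159.54456913] [-3.14142883e+00 -1.18742596e-04  2.87802634e+00] 20.496823605242668
```

View pics/w5.png

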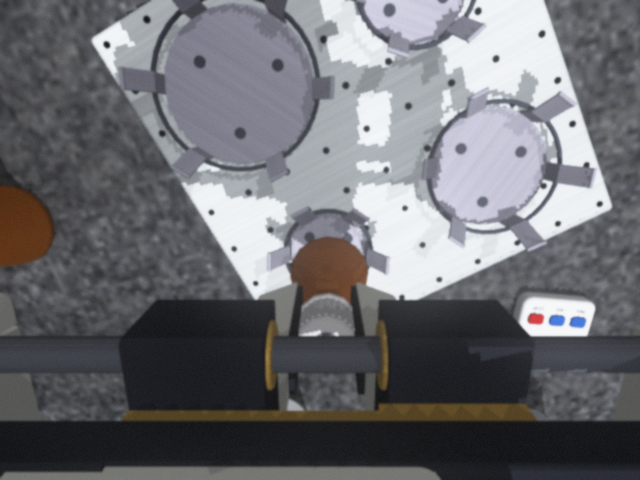

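Holder ring centre at about (328,250), flask base at (329,275) at its nearer depth; these agree within about 1–2 mm. I'll lower it.

```bash
python3 -m pendant '{"dp":[[0,0,0.015],[0,0,0.025],[0,0,0.033],[0,0,0.037],[0,0,0.040],[0,0,0.041],[0,0,0.041]],"rotation":[[0,0,0],[0,0,0],[0,0,0],[0,0,0],[0,0,0],[0,0,0],[0,0,0]]}' && python3 -m pendant '{"dp":[[0,0,0.001],[0,0,0.002],[0,0,0.002]],"rotation":[[0,0,0],[0,0,0],[0,0,0]]}' 
python3 - <<'E'
from h import *
o=get_obs(); print(o["tool_pos"],o["contact_force"],o["moment"])
c=wrist("w6")
E
```

```text
time: 6.52
tool_pos: [627.9, 187.0, 119.0]
tcp_rot: [3.141, 0.0, 2.88]
contact_force: [0.2, 0.5, -0.3]
grip_width: 20.6
finger_force: 30.0
time: 6.9
tool_pos: [627.7, 187.0, 116.7]
tcp_rot: [3.141, -0.0, 2.88]
contact_force: [0.1, -0.0, -1.3]
grip_width: 20.3
finger_force: 30.0
[627.72029876 186.96287383 116.66486745] [ 0.08023907 -0.02829805 -1.25652031] [-0.05621918 -0.00413174 -0.01982357]
```

View pics/w6.png

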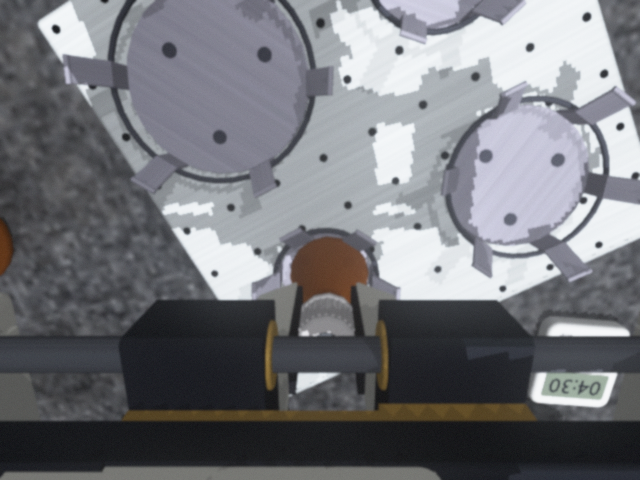

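The flask sits inside the ring and hasn't touched the floor yet. I'll lower 1.5 mm more, then release.

```bash
python3 -m pendant '{"dp":[[0,0,0.001],[0,0,0.0015],[0,0,0.0015]],"rotation":[[0,0,0],[0,0,0],[0,0,0]]}' ; python3 -c "
from h import *
o=get_obs(); print(o['tool_pos'],o['contact_force'])"
```

```text
time: 7.32
tool_pos: [628.3, 187.1, 116.4]
tcp_rot: [3.141, 0.002, 2.88]
contact_force: [-0.7, 0.3, 5.4]
grip_width: 20.7
finger_force: 30.0
[628.27354725 187.07633667 116.44367135] [-0.68119786  0.25793959  5.3871203 ]
```

Floor contact at the expected height. I'll release, rise, and go to flask_50 with a quarter turn so the gripper clears flask_200.

```bash
python3 -m pendant '{"dp":[[0,0,0],[0,0,0],[0,0,-0.02],[0,0,-0.06],[0,0,-0.1],[0,0,-0.1]],"rotation":[[0,0,0],[0,0,0],[0,0,0],[0,0,0],[0,0,0],[0,0,0]]}' 0.045
python3 -m pendant '{"dp":[[0.01,-0.055,0],[0.02,-0.115,0],[0.03,-0.175,0],[0.04,-0.235,0],[0.05,-0.295,0],[0.06,-0.355,0],[0.072,-0.415,0],[0.083,-0.475,0]],"rotation":[[0,0,0.17],[0,0,0.35],[0,0,0.53],[0,0,0.71],[0,0,0.89],[0,0,1.07],[0,0,1.24],[0,0,1.4]]}' 0.07
python3 - <<'E'
from h import *
to([411.8,-280.5,165],1.309)
E
```

```text
time: 8.07
tool_pos: [629.3, 187.2, 219.0]
tcp_rot: [3.139, 0.006, 2.88]
contact_force: [-0.6, -0.6, -0.3]
grip_width: 44.9
finger_force: 0.0
time: 9.07
tool_pos: [423.1, -251.7, 214.2]
tcp_rot: [-3.14, -0.001, 1.474]
contact_force: [1.1, -0.9, -0.1]
grip_width: 69.9
finger_force: 0.0
t 9.07 pos [ 423.1 -251.7  214.2] rpy [-3.140e+00 -1.000e-03  1.474e+00] dp m [-0.0298 -0.0084  0.0492] rot [-0.001 -0.001  0.165]
```

```bash
python3 -m pendant '{"dp":[[-0.015,-0.005,0.03],[-0.0313,-0.0103,0.05],[-0.0313,-0.0103,0.05],[-0.0313,-0.0103,0.05],[-0.0313,-0.0103,0.05]],"rotation":[[0,0,0.1],[0,0,0.171],[0,0,0.171],[0,0,0.171],[0,0,0.171]]}'
python3 - <<'E'
from h import *
c=wrist("w7"); T=dict(np.load("top0.npz"))
h=cv2.cvtColor(c["pixels"],cv2.COLOR_RGB2HSV)
for name,g,H,rc,t in ((50,(411.8,-280.5),89,13,(365.5,283.5)),(200,(421,-184),124,19,(327.7,280))):
    f=240/np.tan(np.radians(float(c["vfov"]))/2); p=np.linalg.inv(c["pose"])@np.array([*g,H,1]); uv=(c["cx"]+f*p[0]/-p[2],c["cy"]-f*p[1]/-p[2]); s=f/-p[2]
    for lo in (150,180,200,220):
        k=blob(white(c["pixels"],lo),uv,rc*1.9*s); (x,y),r=cv2.minEnclosingCircle(k)
        print(name,np.round(uv),lo,round(x,1),round(y,1),round(r,1),"exp",round(rc*s,1),plane(ray(c,(x,y)),H).round(1),tri([ray(c,(x,y)),ray(T,t)])[0].round(1))
o=get_obs(); print(o["tool_pos"],o["tcp_rot"])
E
```

```text
time: 9.7
tool_pos: [412.2, -280.2, 165.9]
tcp_rot: [3.14, 0.0, 1.311]
contact_force: [0.4, 0.7, 0.5]
grip_width: 70.2
finger_force: 0.0
50 [326. 252.] 150 327.0 243.9 25.2 exp 21.1 [ 413.9 -275.8   89. ] [ 412.9 -279.7   76.2]
50 [326. 252.] 180 324.5 246.3 20.7 exp 21.1 [ 412. -277.   89.] [ 412.1 -278.6   84.5]
50 [326. 252.] 200 324.1 247.3 19.4 exp 21.1 [ 411.6 -277.5   89. ] [ 411.9 -278.4   87.1]
50 [326. 252.] 220 332.0 222.5 3.4 exp 21.1 [ 420.3 -263.5   89. ] [ 416.3 -286.8   -2.3]
200 [291.  80.] 150 294.5 77.5 46.2 exp 41.0 [ 422.7 -183.4  124. ] [ 422.1 -183.1  119. ]
200 [291.  80.] 180 295.5 77.0 45.7 exp 41.0 [ 423.2 -183.3  124. ] [ 422.4 -183.   117.4]
200 [291.  80.] 200 295.0 77.5 45.1 exp 41.0 [ 422.9 -183.4  124. ] [ 422.2 -183.1  117.8]
200 [291.  80.] 220 294.5 77.5 44.9 exp 41.0 [ 422.7 -183.4  124. ] [ 422.1 -183.1  119. ]
[ 412.16918613 -280.23941525  165.93299848] [3.14030878e+00 4.95626365e-04 1.31049368e+00]
```

View pics/w7.png

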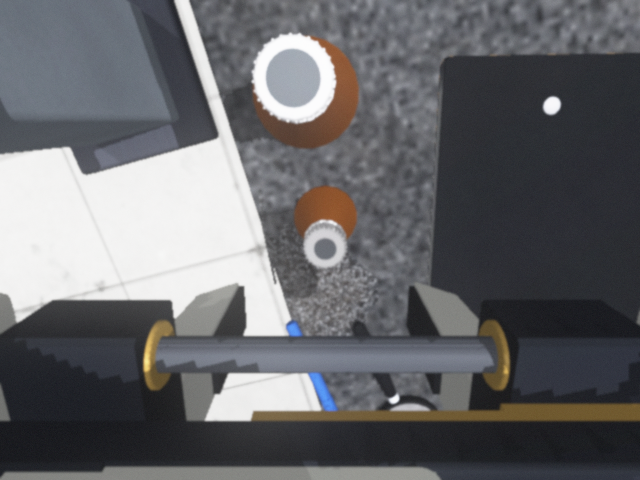

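Cap of 50 at (325,248), between the fingers. Cap of 200 at (293,78), well clear. I'll descend and grip.

```bash
python3 -m pendant '{"dp":[[0.001,-0.001,0.05],[0.001,-0.001,0.09],[0.001,-0.001,0.103],[0.001,-0.001,0.103]],"rotation":[[0,0,0],[0,0,0],[0,0,0],[0,0,0]]}' && python3 -m pendant '{"dp":[[0,0,0],[0,0,0],[0,0,0],[0,0,0],[0,0,0],[0,0,-0.02],[0,0,-0.07],[0,0,-0.1]],"rotation":[[0,0,0],[0,0,0],[0,0,0],[0,0,0],[0,0,0],[0,0,0],[0,0,0],[0,0,0]]}' 0.01
```

```text
time: 10.25
tool_pos: [411.1, -279.3, 62.4]
tcp_rot: [-3.141, -0.0, 1.309]
contact_force: [0.0, -0.4, 0.8]
grip_width: 70.0
finger_force: 0.0
time: 11.25
tool_pos: [411.2, -279.7, 164.1]
tcp_rot: [3.14, 0.001, 1.309]
contact_force: [0.7, -0.7, -0.9]
grip_width: 24.5
finger_force: 30.0
```

```bash
python3 -m pendant '{"dp":[[0,0,-0.05],[0.05,-0.006,-0.06],[0.11,-0.012,-0.06],[0.17,-0.018,-0.06],[0.23,-0.024,-0.06],[0.29,-0.03,-0.06],[0.35,-0.037,-0.06],[0.41,-0.044,-0.06]],"rotation":[[0,0,0],[0,0,0],[0,0,0],[0,0,0],[0,0,0],[0,0,0],[0,0,0],[0,0,0]]}' && python3 -m pendant '{"dp":[[0.05,-0.005,0],[0.1,-0.011,0.02],[0.1425,-0.0158,0.045],[0.1425,-0.0158,0.045],[0.1425,-0.0158,0.045],[0.1425,-0.0158,0.045]],"rotation":[[0,0,0],[0,0,0],[0,0,0],[0,0,0],[0,0,0],[0,0,0]]}'
python3 - <<'E'
from h import *
c=wrist("w8"); o=get_obs(); print(o["tool_pos"],o["tcp_rot"],o["grip_width"])
E
```

```text
time: 12.25
tool_pos: [474.4, 129.9, 222.2]
tcp_rot: [3.142, 0.0, 1.309]
contact_force: [1.1, 0.5, -0.6]
grip_width: 24.9
finger_force: 30.0
time: 13.0
tool_pos: [496.6, 268.8, 178.0]
tcp_rot: [3.141, -0.001, 1.308]
contact_force: [1.0, -0.7, -0.8]
grip_width: 24.7
finger_force: 30.0
[496.63493723 268.80629516 178.12714621] [ 3.14038746e+00 -7.94848060e-04  1.30734689e+00] 24.584972101820377
```

View pics/w8.png

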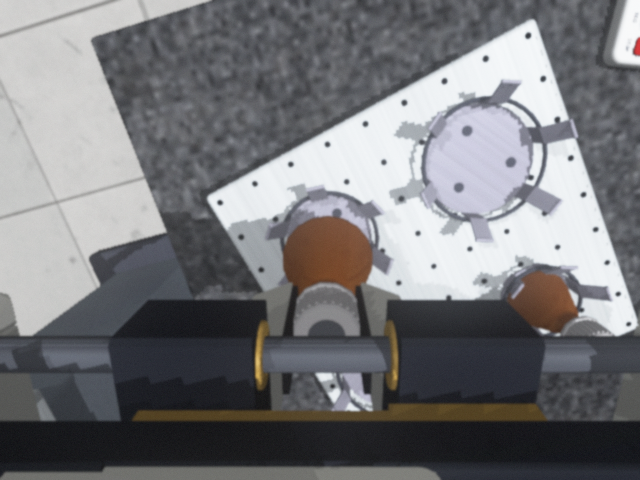

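Ring of holder_50 at (330,237), flask base at (328,259). A shift of about 1 mm centres it, then I lower.

```bash
python3 -m pendant '{"dp":[[0.001,0.0015,0.012],[0.001,0.0015,0.022],[0.001,0.0015,0.032],[0.001,0.0015,0.038],[0.001,0.0015,0.041],[0.001,0.0015,0.041],[0.001,0.0015,0.041]],"rotation":[[0,0,0],[0,0,0],[0,0,0],[0,0,0],[0,0,0],[0,0,0],[0,0,0]]}' && python3 -m pendant '{"dp":[[0,0,0.001],[0,0,0.002],[0,0,0.003],[0,0,0.0035],[0,0,0.0035]],"rotation":[[0,0,0],[0,0,0],[0,0,0],[0,0,0],[0,0,0]]}'
```

```text
time: 13.92
tool_pos: [498.1, 270.4, 136.6]
tcp_rot: [3.141, -0.001, 1.309]
contact_force: [0.0, -0.6, -0.6]
grip_width: 24.6
finger_force: 30.0
time: 14.55
tool_pos: [498.1, 270.4, 133.2]
tcp_rot: [3.141, -0.001, 1.309]
contact_force: [0.1, 0.6, 4.2]
grip_width: 24.5
finger_force: 30.0
```

```bash
python3 -m pendant '{"dp":[[0,0,0],[0,0,0],[0,0,-0.02],[0,0,-0.06],[0,0,-0.1],[0,0,-0.1]],"rotation":[[0,0,0],[0,0,0],[0,0,0],[0,0,0],[0,0,0],[0,0,0]]}' 0.05
python3 -m pendant '{"dp":[[-0.05,0.025,0],[-0.104,0.052,0],[-0.158,0.079,0],[-0.212,0.106,0],[-0.266,0.133,0.03],[-0.304,0.152,0.048],[-0.304,0.152,0.048],[-0.304,0.152,0.048]],"rotation":[[0,0,0],[0,0,0],[0,0,0],[0,0,0],[0,0,0],[0,0,0],[0,0,0],[0,0,0]]}' 0.075
cat >> h.py <<'E'
def capscan(name,g,H,rc,t=None):
    c=dict(np.load(name+".npz")); T=dict(np.load("top0.npz"))
    f=240/np.tan(np.radians(float(c["vfov"]))/2); p=np.linalg.inv(c["pose"])@np.array([*g,H,1]); uv=(c["cx"]+f*p[0]/-p[2],c["cy"]-f*p[1]/-p[2]); s=f/-p[2]
    for lo in (150,180,200,220):
        k=blob(white(c["pixels"],lo),uv,rc*1.9*s); (x,y),r=cv2.minEnclosingCircle(k)
        print(np.round(uv),lo,round(x,1),round(y,1),round(r,1),"exp",round(rc*s,1),plane(ray(c,(x,y)),H).round(1),tri([ray(c,(x,y)),ray(T,t)])[0].round(1) if t else "")
E
python3 - <<'E'
from h import *
wrist("w9"); capscan("w9",(566,-62),106,16,(277.8,224.5)); o=get_obs(); print(o["tool_pos"],o["tcp_rot"])
E
```

```text
time: 15.3
tool_pos: [499.3, 270.9, 236.0]
tcp_rot: [3.136, -0.004, 1.309]
contact_force: [-0.5, -0.4, 0.7]
grip_width: 50.1
finger_force: 0.0
time: 16.3
tool_pos: [565.6, -62.2, 184.1]
tcp_rot: [-3.14, -0.001, 1.308]
contact_force: [-1.0, 0.5, 0.5]
grip_width: 74.8
finger_force: 0.0
[327. 250.] 150 326.1 242.5 29.3 exp 25.9 [566.7 -57.1 106. ] [566.7 -59.9  98. ]
[327. 250.] 180 326.5 242.0 28.7 exp 25.9 [567.  -56.8 106. ] [567.  -59.9  97.1]
[327. 250.] 200 326.5 241.6 28.4 exp 25.9 [567.1 -56.6 106. ] [567.  -59.8  96.7]
[327. 250.] 220 327.0 241.5 28.1 exp 25.9 [567.4 -56.6 106. ] [567.2 -59.9  96.2]
[565.82923443 -61.67074554 184.68133091] [-3.14124700e+00 -4.84844484e-04  1.30964846e+00]
```

View pics/w9.png

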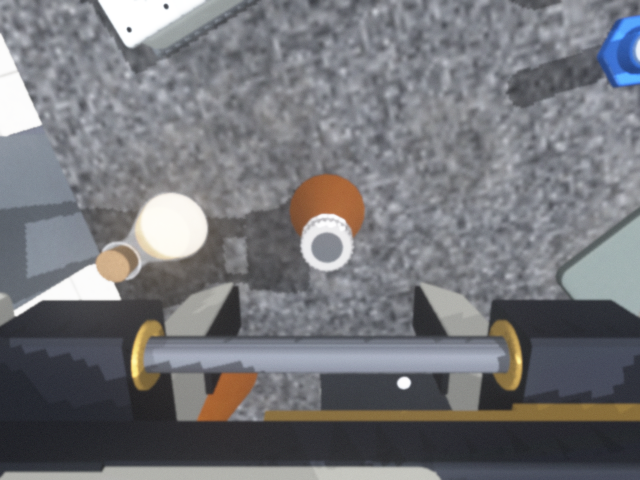

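Cap of 100 at (327,246), and the corked flask is clear to the left (cork at (115,263)). I'll descend and grip.

```bash
python3 -m pendant '{"dp":[[0.0015,0,0.05],[0.0015,0,0.09],[0.0015,0,0.1055],[0.0015,0,0.1055]],"rotation":[[0,0,0],[0,0,0],[0,0,0],[0,0,0]]}' && python3 -m pendant '{"dp":[[0,0,0],[0,0,0],[0,0,0],[0,0,0],[0,0,0],[0,0,-0.02],[0,0,-0.07],[0,0,-0.12]],"rotation":[[0,0,0],[0,0,0],[0,0,0],[0,0,0],[0,0,0],[0,0,0],[0,0,0],[0,0,0]]}' 0.015
```

```text
time: 16.85
tool_pos: [566.4, -60.4, 79.3]
tcp_rot: [-3.141, -0.0, 1.31]
contact_force: [1.0, 0.9, 0.7]
grip_width: 74.9
finger_force: 0.0
time: 17.85
tool_pos: [565.9, -61.2, 200.0]
tcp_rot: [-3.14, -0.0, 1.309]
contact_force: [1.5, -1.0, -0.7]
grip_width: 30.7
finger_force: 30.0
```

```bash
python3 -m pendant '{"dp":[[0,0,-0.046],[0.05,-0.008,-0.048],[0.11,-0.017,-0.048],[0.17,-0.026,-0.048],[0.23,-0.035,-0.048],[0.29,-0.045,-0.048],[0.34,-0.053,-0.048],[0.353,-0.055,-0.048]],"rotation":[[0,0,0],[0,0,0],[0,0,0],[0,0,0],[0,0,0],[0,0,0],[0,0,0],[0,0,0]]}' && python3 -m pendant '{"dp":[[0,0,0.03],[0,0,0.055],[0,0,0.055],[0,0,0.055]],"rotation":[[0,0,0],[0,0,0],[0,0,0],[0,0,0]]}'
python3 - <<'E'
from h import *
c=wrist("w10"); o=get_obs(); print(o["tool_pos"],o["tcp_rot"],o["grip_width"])
E
```

```text
time: 18.85
tool_pos: [603.8, 297.2, 246.1]
tcp_rot: [-3.14, 0.0, 1.313]
contact_force: [0.0, -1.2, -1.4]
grip_width: 30.8
finger_force: 30.0
time: 19.35
tool_pos: [605.3, 293.5, 193.4]
tcp_rot: [3.14, -0.001, 1.308]
contact_force: [-0.1, -1.0, -1.7]
grip_width: 30.4
finger_force: 30.0
[605.43114907 293.6955573  193.85074351] [ 3.13958276e+00 -1.40485139e-03  1.30819909e+00] 30.49696877701816
```

View pics/w10.png

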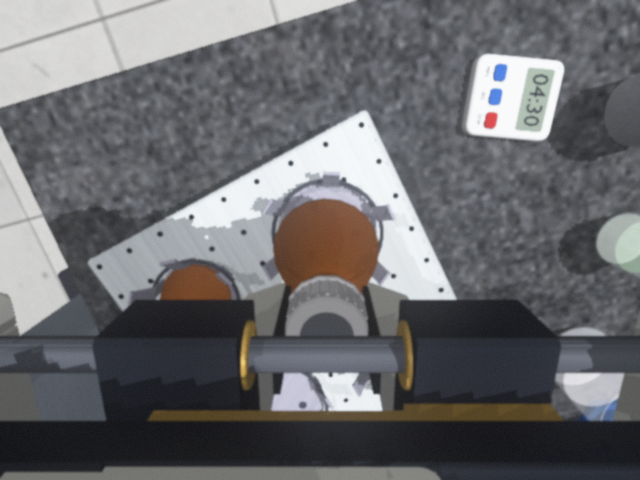

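Ring of holder_100 centred at u≈327.5, base at u≈326, and the shape margins match the earlier successful fits. I'll shift about 1 mm and lower. The picture allowance is used, so from here I work by numbers.

```bash
python3 -m pendant '{"dp":[[0.001,0.001,0.012],[0.001,0.001,0.022],[0.001,0.001,0.031],[0.001,0.001,0.037],[0.001,0.001,0.039],[0.001,0.001,0.039],[0.001,0.001,0.039]],"rotation":[[0,0,0],[0,0,0],[0,0,0],[0,0,0],[0,0,0],[0,0,0],[0,0,0]]}' && python3 -m pendant '{"dp":[[0,0,0.001],[0,0,0.002],[0,0,0.003],[0,0,0.0035],[0,0,0.0035]],"rotation":[[0,0,0],[0,0,0],[0,0,0],[0,0,0],[0,0,0]]}'
```

```text
time: 20.27
tool_pos: [606.1, 294.8, 153.7]
tcp_rot: [3.141, -0.001, 1.309]
contact_force: [0.5, -0.1, -0.4]
grip_width: 30.7
finger_force: 30.0
time: 20.9
tool_pos: [605.9, 294.8, 150.3]
tcp_rot: [3.141, -0.001, 1.309]
contact_force: [-1.0, 0.4, 3.4]
grip_width: 30.6
finger_force: 30.0
```

```bash
python3 -m pendant '{"dp":[[0,0,0],[0,0,0],[0,0,-0.02],[0,0,-0.06],[0,0,-0.1],[0,0,-0.1]],"rotation":[[0,0,0],[0,0,0],[0,0,0],[0,0,0],[0,0,0],[0,0,0]]}' 0.055
python3 -m pendant '{"dp":[[-0.05,-0.005,0],[-0.11,-0.012,0],[-0.17,-0.018,0],[-0.23,-0.024,0],[-0.29,-0.031,0],[-0.35,-0.037,0],[-0.41,-0.043,0],[-0.465,-0.049,0]],"rotation":[[0,0,0],[0,0,0],[0,0,0],[0,0,0],[0,0,0],[0,0,0],[0,0,0],[0,0,0]]}' 0.085
python3 -m pendant '{"dp":[[-0.045,-0.005,0.03],[-0.0457,-0.0051,0.045],[-0.0457,-0.0051,0.045],[-0.0457,-0.0051,0.045]],"rotation":[[0,0,0],[0,0,0],[0,0,0],[0,0,0]]}'
python3 - <<'E'
from h import *
c=wrist("w11"); capscan("w11",(421.5,-184.5),124,19,(327.7,280)); o=get_obs(); print(o["tool_pos"],o["tcp_rot"])
# grey disc inside the white ring = cap top
g=cv2.cvtColor(c["pixels"],cv2.COLOR_RGB2GRAY); m=((g>70)&(g<190)).astype(np.uint8)
h=cv2.cvtColor(c["pixels"],cv2.COLOR_RGB2HSV)
w=white(c["pixels"],150); cs,hi=cv2.findContours(w,cv2.RETR_CCOMP,cv2.CHAIN_APPROX_NONE)
for k,q in zip(cs,hi[0]):
    if q[3]>=0 and cv2.contourArea(k)>200: print("hole",np.round(cv2.minEnclosingCircle(k)[0],1),cv2.contourArea(k),plane(ray(c,cv2.minEnclosingCircle(k)[0]),124).round(1))
E
```

```text
time: 21.65
tool_pos: [607.4, 295.1, 253.7]
tcp_rot: [3.135, -0.004, 1.309]
contact_force: [0.2, -0.0, -0.1]
grip_width: 54.9
finger_force: 0.0
time: 22.65
tool_pos: [436.7, -143.4, 248.8]
tcp_rot: [-3.14, -0.0, 1.308]
contact_force: [-0.1, -0.8, -0.9]
grip_width: 85.2
finger_force: 0.0
time: 23.15
tool_pos: [421.6, -184.3, 204.9]
tcp_rot: [3.141, -0.0, 1.31]
contact_force: [0.5, 1.1, -1.1]
grip_width: 85.2
finger_force: 0.0
[326. 250.] 150 326.5 246.5 36.5 exp 30.4 [ 422.2 -182.6  124. ] [ 421.8 -183.5  120.7]
[326. 250.] 180 326.5 241.1 31.3 exp 30.4 [ 423.1 -179.2  124. ] [ 422.1 -183.5  109.8]
[326. 250.] 200 323.5 223.5 17.6 exp 30.4 [ 424.2 -167.8  124. ] [ 422.5 -182.7   69. ]
[326. 250.] 220 325.0 223.0 15.0 exp 30.4 [ 425.2 -167.7  124. ] [ 423.1 -182.9   66.3]
[ 421.83268433 -184.29060026  205.17387791] [3.14068418e+00 1.63276099e-04 1.30984844e+00]
hole [326.4 247.6] 1368.5 [ 422.  -183.3  124. ]
```

```bash
python3 -m pendant '{"dp":[[0.001,0,0.05],[0.001,0,0.09],[0.001,0,0.1075],[0.001,0,0.1075]],"rotation":[[0,0,0],[0,0,0],[0,0,0],[0,0,0]]}' && python3 -m pendant '{"dp":[[0,0,0],[0,0,0],[0,0,0],[0,0,0],[0,0,0],[0,0,-0.02],[0,0,-0.07],[0,0,-0.12]],"rotation":[[0,0,0],[0,0,0],[0,0,0],[0,0,0],[0,0,0],[0,0,0],[0,0,0],[0,0,0]]}' 0.02
```

```text
time: 23.7
tool_pos: [421.5, -182.9, 96.7]
tcp_rot: [-3.14, -0.001, 1.31]
contact_force: [-0.3, -0.5, 0.3]
grip_width: 85.0
finger_force: 0.0
time: 24.7
tool_pos: [421.1, -183.4, 218.1]
tcp_rot: [-3.14, -0.001, 1.309]
contact_force: [1.5, -1.9, -1.7]
grip_width: 36.7
finger_force: 30.0
```

```bash
python3 -m pendant '{"dp":[[0,0,-0.03],[0.05,0.001,-0.03],[0.11,0.002,-0.03],[0.17,0.003,-0.03],[0.23,0.004,-0.03],[0.29,0.005,-0.03],[0.34,0.006,-0.03],[0.36,0.006,-0.03]],"rotation":[[0,0,0],[0,0,0],[0,0,0],[0,0,0],[0,0,0],[0,0,0],[0,0,0],[0,0,0]]}' && python3 -m pendant '{"dp":[[0,0,0],[0,0,0.02],[0,0,0.037],[0,0,0.037],[0,0,0.037]],"rotation":[[0,0,0],[0,0,0],[0,0,0],[0,0,0],[0,0,0]]}'
python3 - <<'E'
from h import *
c=wrist("w12"); h=cv2.cvtColor(c["pixels"],cv2.COLOR_RGB2HSV); g=cv2.cvtColor(c["pixels"],cv2.COLOR_RGB2GRAY)
m=((h[...,0]<18)&(h[...,1]>120)).astype(np.uint8); m[300:]=0
k=blob(m,(326,250),90); x,y,w,hh=cv2.boundingRect(k); print("base bbox",x,x+w-1,y,"u centre",x+(w-1)/2)
for r in (y-12,y-16,y-20,y-24): print(r,g[r,300:352:4])
for r in (y+40,y+50): print(r,"L",g[r,x-30:x+4:2],"R",g[r,x+w-4:x+w+30:2])
print("col",g[y-40:y+4:2,326])
E
```

```text
time: 25.7
tool_pos: [520.6, 165.0, 246.6]
tcp_rot: [-3.141, 0.0, 1.312]
contact_force: [0.4, 0.2, -1.7]
grip_width: 36.9
finger_force: 30.0
time: 26.32
tool_pos: [521.0, 161.6, 211.0]
tcp_rot: [3.141, -0.0, 1.308]
contact_force: [-0.6, -0.2, -1.3]
grip_width: 36.7
finger_force: 30.0
base bbox 270 386 187 u centre 328.0
175 [154 195 188 188 196 197 200 202 199 191 192 189 188]
171 [120 105 152 181 167 175 141 160 162 161 176 130 110]
167 [217 182 129 106 105 102 110 124 123 124 107 111 154]
163 [231 237 229 170 162 152 144 126 128 126 194 239 240]
227 L [ 99 144 160 155 119 106 141 162 162 159 162 166 157 106  68  88  73] R [ 93 118 171 108 131 220 229 229 230 230 229 230 237 241 241 240 239]
237 L [ 60  58  54  92 145 161 163 168 162 157 164 161 158 143  80  63  66] R [ 90  92  89 110 200 225 230 231 230 228 230 231 230 230 238 239 241]
col [229 228 229 228 218 198 147 129 125 125 126 126 154 193 203 202 203 202
 174 106  95  92]
```

```bash
python3 - <<'E'
from h import *
# rim-row comparison over all hover pictures; D: base rim / ring line in tool x
for n,H,zt,rb,ri in (("w5",45.7,159.7,21,23.5),("w8",62.2,177.2,26,28.5),("w10",79.2,192.2,32.5,35),("w12",97.2,210.2,40,42.5)):
    c=dict(np.load(n+".npz")); px=c["pixels"]; h=cv2.cvtColor(px,cv2.COLOR_RGB2HSV); g=cv2.cvtColor(px,cv2.COLOR_RGB2GRAY).astype(int)
    m=((h[...,0]<18)&(h[...,1]>120)).astype(np.uint8); m[300:]=0
    k=blob(m,(327,255),90); x,y,w,_=cv2.boundingRect(k); T=c["T_tool_cam"]
    def tx(uv,z):
        o,d=ray(c,uv,T); return (o+d*(z-o[2])/d[2])[:2]
    def fit(pts,z,r0):
        q=np.array([tx(p,z) for p in pts])
        from scipy.optimize import least_squares
        s=least_squares(lambda v:np.hypot(q[:,0]-v[0],q[:,1]-v[1])-r0,[0,0],loss="soft_l1",f_scale=.5); return s.x.round(1),np.median(abs(s.fun)).round(2)
    C=k[:,0,:].astype(float); C=C[C[:,1]<y+0.35*w]
    print(n,"base",x,x+w-1,y,*fit(C,H,rb))
    # darkest pixel just outside base rim, along directions from base centre
    ring=[]
    cu,cv=x+(w-1)/2,y+w/2
    for a in np.radians(np.arange(-150,-29,4)):
        R=np.arange(w/2+3,w/2+34,0.5); P=np.c_[cu+R*np.cos(a),cv+R*np.sin(a)]; v=np.array([g[int(round(b)),int(round(e))] for e,b in P])
        i=v.argmin()
        if v[i]<118: ring.append(P[i])
    for zz in (71,82): print("   ring",len(ring),"z",zz,*fit(ring,zt-zz,ri+1))
E
```

```text
w5 base 304 365 250 [-13.   4.] 0.81
   ring 31 z 71 [-20.9   3.4] 1.04
   ring 31 z 82 [-17.8   3.1] 1.13
w8 base 285 370 219 [-3.3  2.2] 0.74
   ring 26 z 71 [-3.   5.9] 3.61
   ring 26 z 82 [-2.5  5.9] 3.86
w10 base 276 376 203 [-4.8  3.3] 0.74
   ring 31 z 71 [-12.2  -0.2] 0.4
   ring 31 z 82 [-10.3  -0.2] 0.17
w12 base 270 386 187 [-4.7  2.1] 0.64
   ring 29 z 71 [1.4 2.2] 1.7
   ring 29 z 82 [2.5 1.8] 1.09
```

All numbers match the earlier hovers that seated well. I'll use the same +1 mm shift and lower.

```bash
python3 -m pendant '{"dp":[[0.001,0,0.012],[0.001,0,0.022],[0.001,0,0.031],[0.001,0,0.037],[0.001,0,0.039],[0.001,0,0.039],[0.001,0,0.039]],"rotation":[[0,0,0],[0,0,0],[0,0,0],[0,0,0],[0,0,0],[0,0,0],[0,0,0]]}' && python3 -m pendant '{"dp":[[0,0,0.001],[0,0,0.002],[0,0,0.003],[0,0,0.0035],[0,0,0.0035]],"rotation":[[0,0,0],[0,0,0],[0,0,0],[0,0,0],[0,0,0]]}'
```

```text
time: 27.25
tool_pos: [521.1, 163.5, 171.5]
tcp_rot: [3.141, -0.0, 1.309]
contact_force: [-0.0, -1.1, -1.1]
grip_width: 37.0
finger_force: 30.0
time: 27.88
tool_pos: [521.8, 163.2, 170.6]
tcp_rot: [3.138, -0.001, 1.309]
contact_force: [-3.6, -3.4, 16.4]
grip_width: 36.4
finger_force: 30.0
```

Contact came about 2.5 mm early with a sideways push of (-3.6,-3.4) N. I'll back off, shift about 1 mm with the push, and lower again.

```bash
python3 -m pendant '{"dp":[[0,0,-0.003],[-0.0012,-0.0008,-0.004],[-0.0012,-0.0008,-0.004],[-0.0012,-0.0008,-0.004]],"rotation":[[0,0,0],[0,0,0],[0,0,0],[0,0,0]]}' && python3 -m pendant '{"dp":[[0,0,0.001],[0,0,0.002],[0,0,0.0025],[0,0,0.0025]],"rotation":[[0,0,0],[0,0,0],[0,0,0],[0,0,0]]}'
```

```text
time: 28.38
tool_pos: [519.8, 162.6, 171.4]
tcp_rot: [-3.141, 0.0, 1.309]
contact_force: [0.5, 1.1, -0.9]
grip_width: 36.5
finger_force: 30.0
time: 28.88
tool_pos: [520.2, 162.4, 170.7]
tcp_rot: [3.14, -0.0, 1.309]
contact_force: [-1.1, -1.2, 9.4]
grip_width: 36.4
finger_force: 30.0
```

Contact height is unchanged, so the flask has either slipped down in the grip or is snug in the holder. It's well below the flare, so I'll release it, rise, and check the cap height from two wrist positions.

```bash
python3 -m pendant '{"dp":[[0,0,-0.001],[0,0,-0.001],[0,0,-0.001],[0,0,-0.03],[0,0,-0.07],[0,0,-0.1],[0,0,-0.1],[0,0,-0.1]],"rotation":[[0,0,0],[0,0,0],[0,0,0],[0,0,0],[0,0,0],[0,0,0],[0,0,0],[0,0,0]]}' 0.06
cat >> h.py <<'E'
def hole(c,H,g,amin=150):
    w=white(c["pixels"],130); cs,hi=cv2.findContours(w,cv2.RETR_CCOMP,cv2.CHAIN_APPROX_NONE); best=None
    for k,q in zip(cs,hi[0]):
        if q[3]>=0 and cv2.contourArea(k)>amin:
            (x,y),r=cv2.minEnclosingCircle(k); p=plane(ray(c,(x,y)),H)
            if cv2.contourArea(k)>.7*np.pi*r*r: print("  hole",round(x,1),round(y,1),"r",round(r,1),"pos",p.round(1))
E
python3 - <<'E'
from h import *
c=wrist("v1"); o=get_obs(); print(o["tool_pos"],o["tcp_rot"]); hole(c,195,0)
E
python3 -m pendant '{"dp":[[-0.05,0,-0.04],[-0.1,0,-0.05],[-0.1,0,-0.05],[-0.1,0,-0.05]],"rotation":[[0,0,0],[0,0,0],[0,0,0],[0,0,0]]}' 
python3 - <<'E'
from h import *
c=wrist("v2"); o=get_obs(); print(o["tool_pos"],o["tcp_rot"]); hole(c,195,0)
t=vision.capture("top"); np.savez("top1.npz",**t); hole(t,195,0,10)
s=vision.capture("scene"); np.savez("scene1.npz",**s)
E
```

```text
time: 29.88
tool_pos: [519.3, 162.5, 268.1]
tcp_rot: [-3.14, 0.001, 1.309]
contact_force: [0.2, 0.1, -0.5]
grip_width: 60.0
finger_force: 0.0
[519.18655109 162.43502758 267.78282344] [-3.13922388e+00  9.61120617e-04  1.30883262e+00]
  hole 329.1 253.9 r 22.1 pos [520.7 161.6 195. ]
time: 30.42
tool_pos: [493.7, 66.1, 318.2]
tcp_rot: [-3.14, -0.0, 1.308]
contact_force: [0.3, 0.1, 0.9]
grip_width: 60.3
finger_force: 0.0
[493.72920091  66.56524542 318.07213643] [-3.13947569e+00 -2.37181524e-05  1.30914401e+00]
  hole 325.1 100.7 r 51.5 pos [515.9 153.  195. ]
  hole 140.0 168.0 r 3.2 pos [694.6 256.4 195. ]
  hole 134.0 166.5 r 3.0 pos [698.7 270.9 195. ]
  hole 128.0 164.5 r 3.0 pos [704.1 285.4 195. ]
```

I can't judge the height reliably from the picture, so I'll probe the cap top with closed fingers. It should be at z=195, and a light press will also seat the flask if it's hung up.

```bash
python3 -m pendant '{"dp":[[0.05,0,0.02],[0.1,0,0.05],[0.1,0,0.05],[0.1,0,0.08],[0.1,0,0.105],[0.1,0,0.115],[0.1,0,0.118],[0.1,0,0.118]],"rotation":[[0,0,0],[0,0,0],[0,0,0],[0,0,0],[0,0,0],[0,0,0],[0,0,0],[0,0,0]]}' 0.0
python3 -m pendant '{"dp":[[0,0,0.001],[0,0,0.002],[0,0,0.003],[0,0,0.004],[0,0,0.004]],"rotation":[[0,0,0],[0,0,0],[0,0,0],[0,0,0],[0,0,0]]}'
```

```text
time: 31.58
tool_pos: [520.3, 162.5, 202.0]
tcp_rot: [3.14, -0.001, 1.309]
contact_force: [0.5, 1.1, 0.6]
grip_width: 0.5
finger_force: 0.0
time: 32.2
tool_pos: [519.8, 162.5, 197.1]
tcp_rot: [-3.141, 0.0, 1.309]
contact_force: [0.5, 0.0, -0.6]
grip_width: 0.2
finger_force: 0.0
```

```bash
python3 -m pendant '{"dp":[[0,0,0.0005],[0,0,0.001],[0,0,0.0015],[0,0,0.002],[0,0,0.0025],[0,0,0.0025]],"rotation":[[0,0,0],[0,0,0],[0,0,0],[0,0,0],[0,0,0],[0,0,0]]}'; python3 -m pendant '{"dp":[[0,0,0.0005],[0,0,0.001],[0,0,0.0015],[0,0,0.0015]],"rotation":[[0,0,0],[0,0,0],[0,0,0],[0,0,0]]}'
```

```text
time: 32.95
tool_pos: [519.9, 162.6, 195.3]
tcp_rot: [3.141, -0.0, 1.309]
contact_force: [-1.3, 0.8, 5.0]
grip_width: 0.4
finger_force: 2.6
time: 33.45
tool_pos: [520.3, 162.7, 195.3]
tcp_rot: [3.139, -0.001, 1.309]
contact_force: [-3.7, 0.1, 14.4]
grip_width: 0.3
finger_force: 7.0
```

Firm contact at z=195.3, so flask_200 is seated. I'll retract and do a final check of all caps and the corked flask from the top camera.

```bash
python3 -m pendant '{"dp":[[0,0,-0.05],[0,0,-0.1],[-0.05,-0.04,-0.12],[-0.1,-0.08,-0.12],[-0.15,-0.13,-0.12],[-0.2,-0.16,-0.12],[-0.2,-0.16,-0.12],[-0.2,-0.16,-0.12]],"rotation":[[0,0,0],[0,0,0],[0,0,0],[0,0,0],[0,0,0],[0,0,0],[0,0,0],[0,0,0]]}'
python3 - <<'E'
from h import *
t=vision.capture("top"); a=dict(np.load("top0.npz")); f=240/np.tan(np.radians(float(t["vfov"]))/2)
for k,(x,y,H,rc) in {25:(628,187,145,11),50:(498,270.4,160,13),100:(605.9,294.8,177,16),200:(520.7,162,195,19)}.items():
    p=np.linalg.inv(t["pose"])@np.array([x,y,H,1]); uv=(t["cx"]+f*p[0]/-p[2],t["cy"]-f*p[1]/-p[2]); s=f/-p[2]
    m=amber(t["pixels"]); n=blob(m,uv,40); M=cv2.moments(n)
    h=cv2.cvtColor(t["pixels"],cv2.COLOR_RGB2HSV); 
    print(k,"cap pred",np.round(uv,1),"amber blob",round(M['m10']/M['m00'],1),round(M['m01']/M['m00'],1),M['m00'])
print("cork region diff",np.abs(t["pixels"][262:298,258:290].astype(int)-a["pixels"][262:298,258:290]).mean(), get_obs()["tool_pos"])
px=t["pixels"][170:300,105:250]; g=cv2.HoughCircles(cv2.cvtColor(cv2.resize(px,None,fx=4,fy=4,interpolation=cv2.INTER_CUBIC),cv2.COLOR_RGB2GRAY),cv2.HOUGH_GRADIENT,1,60,param1=120,param2=28,minRadius=12,maxRadius=36)
if g is not None: print([(round(c[0]/4+105,1),round(c[1]/4+170,1),round(c[2]/4,1)) for c in g[0]])
E
```

```text
time: 34.45
tool_pos: [313.8, 10.6, 313.5]
tcp_rot: [3.14, -0.001, 1.307]
contact_force: [0.8, -0.3, -0.7]
grip_width: 0.4
finger_force: 0.0Traceback (most recent call last):
  File "<stdin>", line 5, in <module>
  File "h.py", line 21, in blob
    c=max(cs,key=cv2.contourArea); return c
ValueError: max() iterable argument is empty
```

```bash
python3 - <<'E'
from h import *
t=vision.capture("top"); a=dict(np.load("top0.npz")); f=240/np.tan(np.radians(float(t["vfov"]))/2)
h=cv2.cvtColor(t["pixels"],cv2.COLOR_RGB2HSV)
for k,(x,y,H,hh) in {25:(628,187,145,74),50:(498,270.4,160,89),100:(605.9,294.8,177,106),200:(520.7,162,195,124)}.items():
    P=lambda z:(lambda p:(t["cx"]+f*p[0]/-p[2],t["cy"]-f*p[1]/-p[2]))(np.linalg.inv(t["pose"])@np.array([x,y,z,1]))
    b=P(75); c=P(H); 
    m=((h[...,0]<20)&(h[...,1]>120)).astype(np.uint8); R=np.zeros_like(m); cv2.circle(R,(int(b[0]),int(b[1])),20,1,-1); ys,xs=np.nonzero(m&R)
    w=white(t["pixels"],140); R2=np.zeros_like(m); cv2.circle(R2,(round(c[0]),round(c[1])),10,1,-1)
    print(k,"base pred",np.round(b),"cap pred",np.round(c,1),"amber n",len(xs),(xs.min(),xs.max(),ys.min(),ys.max()) if len(xs) else "", "cap rgb",t["pixels"][round(c[1]),round(c[0])])
print("cork diff",np.abs(t["pixels"][262:298,258:290].astype(int)-a["pixels"][262:298,258:290]).mean())
E
```

```text
25 base pred [184. 206.] cap pred [175.4 199.5] amber n 55 (np.int64(177), np.int64(190), np.int64(198), np.int64(211)) cap rgb [123 126 133]
50 base pred [151. 256.] cap pred [137. 252.] amber n 88 (np.int64(142), np.int64(159), np.int64(247), np.int64(264)) cap rgb [119 123 129]
100 base pred [143. 215.] cap pred [125.6 206.5] amber n 88 (np.int64(131), np.int64(153), np.int64(204), np.int64(225)) cap rgb [119 123 129]
200 base pred [193. 246.] cap pred [177.8 239.1] amber n 290 (np.int64(181), np.int64(208), np.int64(232), np.int64(261)) cap rgb [122 126 132]
cork diff 4.812210648148148
```

Each cap's grey top is at its predicted pixel, the amber bases are in their holders, and the corked flask's region is unchanged. Handing in.

```bash
python3 -c "
from plant import workorder
print(workorder.close_job())"
```

```text
the job is handed in; nothing more can be done
None
```

All four amber flasks are in the holders of their own size and seated on the floor by contact height, the corked flask was left where it stands, and I handed the job in at about 35 s; the hand-in gave no verdict.

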